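# Open the stall's spring-lid money box

### The arm

A 6-joint arm with a two-finger parallel gripper is mounted at the origin on the work surface. World frame = base frame: x ahead of the robot, y to its left, z up, the work surface at z = 0. Lengths are in m, angles in rad, forces in N, time in s.
With the tool pointing down it reaches from about 0.35 to 0.925 m from the base axis. Payload 6.4 kg.
Tool frame: the origin (TCP) lies at the centre of the arm's flange, where the gripper is bolted on; the fingertips stand 173 mm ahead of it and the grasp point (between the pads) lies 155 mm ahead of it; z points along the fingers, y is the line along which they close (so a half turn about z gives the same grasp; the last joint's range is limited). The gripper opens to 85 mm and grips with 20 to 120 N. Pads are 22 mm wide; open, the fingers measure 114 mm over their backs; the gripper's body (76 mm by 85 mm) begins 54 mm behind the grasp point. The pads swing forward as they close: fully open they stand 13 mm farther back than shut.
Start: joints at [1.133, 0.245, 1.558, -0, 1.339, -0.174], TCP at [0.169, 0.628, 0.405] pointing down, gripper open.
Joint ranges: [-3.13, 3.13], [-1.02, 2.26], [0.13, 2.54], [-0.95, 4.09], [0.21, 2.88], [-2.74, 2.74]. Speed limits (rad/s): [2.57, 2.57, 3.14, 3.14, 3.14, 3.14].

### API

Orientations are given as a unit quaternion [x, y, z, w].
In Python, from rig import bot, jaws, solve_ik, status, capture, close_job gives the robot as it stands. The module is installed in compiled form; this text tells all that it offers. Calls block until the motion is done:
- bot.goto(position, orientation): joint-space move of the TCP to a pose.
- bot.move_straight(position, rot=None, vel=0.15, max_force=None): straight line of the TCP; rot=None keeps the orientation; vel is the mean speed in m/s. With max_force (N) it stops when the force on the tool has changed by that much, and returns True; else False.
- bot.goto_joints(angles): joint-space move.
- jaws.ungrasp() and jaws.close(f_grip=None): open the fingers fully, or close them until they stop; f_grip is the grip in N (None keeps the last).
- bot.hold(seconds).
- solve_ik(position, orientation): joint angles nearest the present ones, or None.
- status.get_state(): the state.
- capture(name): name is "scene" or "side" or "wrist"; returns a dict with "color" (420x560x3 uint8, blue, green, red), "z_map" (420x560 float32, m along the optical axis (not along the pixel's ray), 0 where there is no reading), "camera_matrix" (3x3 intrinsics, pixels), "R" (3x3) and "t" (3): a world point X has camera coordinates R X + t. Camera axes: x right, y down, z forward; pixel columns grow to the right and rows downward; lengths in m; the calibration is good to about 2 mm. A picture is of the moment at which its call begins.
A pose or a line that the arm cannot do raises bot.IKError and nothing moves.
- close_job(): hands the job in; it is judged then, once.
The state is a dict: "t": time; "joint_positions": joint angles; "dq": joint speeds; "joint_efforts": joint torques, N m; "tcp_pos": TCP position; "tool_rot": TCP orientation; "contact_force": force on the tool from outside, world axes, zero at the start; "ft_torque": the same for the moment, N m; "grip_width": finger opening in m; "gripper_force": force on a finger pad.
Only numpy, scipy, OpenCV 4.12 (cv2) and the standard library are available. Lean on these libraries where they do the work, as an engineer would, in place of code of your own. Each camera call takes 0.05 s, during which the arm holds its last target. There are 200 camera calls.

### The job

Open the blue money box on the market stall to give change: press its red release tab down until the lid springs up by itself, then push the lid all the way back until it stays fully open. Only touch and push, do not pick anything up; leave the jar, the cup and the spoon as they stand, and finish with the hand clear of everything.

Things in the scene. Friction and masses are not known exactly. Their poses are not given: they have to be found in the camera images.
- moneybox: blue steel money box bolted to the counter, 130 (its x) x 200 (its y) x 85 mm high without the lid, walls 5 mm, on a dark steel foot plate 160 x 230 x 6 mm; open inside above a coin tray 35 mm above the counter. Origin at the centre of its underside, z up; its front, with the red tab, looks along its own -x, the lid's hinge lies along its +x top edge.
- lid (a joint): hinge of the flat lid (130 x 200 x 8 mm, 120 g), in rad: 0 shut and latched (top at 93.5 mm), about 0.97 when the spring pin beneath it has lifted it after release, 1.8 fully open against its stop, leaning back past upright. Above 0.97 the pin no longer helps: the lid falls back to about 0.97 by its weight if left before it is upright (1.57); past upright by about 0.1 it sinks slowly on to the stop by itself. Pushing it takes about 1 to 2 N at the edge.
- tab (a joint): rocker of the red release tab, in rad: 0 at rest, grows as the paddle is pressed down, 0.35 at its stop; the hook lets the lid go at about 0.2 (some 7 mm down at tab_press, 5 N; 12 mm and 8 N at the stop). Springs back when left; the hook does not matter once the lid is up.
- tab_press (a point): point to press: centre of the top of the red paddle (58 mm along the box's x, 60 mm wide along its y), 90 mm above the counter, 117 mm in front of the box's centre. Moves with the tab. Behind the paddle, from 34 mm on towards the box, the tab's red hook rises to 100 mm above the counter.
- lid_edge (a point): middle of the lid's front lower edge, moves with the lid: 130 mm from the hinge; when the lid has sprung up it is about 193 mm above the counter and 8 mm in front of the box's centre. Finger tips fit below it above the red hook.
- lid_hinge (a point): middle of the lid's hinge line, which runs along the box's y: 65 mm behind the box's centre, 85.5 mm above the counter.
- jar: loose amber glass jar with a red cap, 66 mm across, 110 mm tall, beside the box; origin at the centre of its underside. To be left alone.
- cup: loose open steel cup, 72 mm across, 85 mm tall, on the other side of the box; origin at the centre of its underside. To be left alone.
- spoon: loose spoon with a wooden handle, 170 mm long, lying beside the tab; origin at its underside, its x along it. To be left alone.

How it is judged:
On the way, in this order (a step that is already met when the one before it is completed fails the run):
1. the red tab is pressed by the fingers (value of joint tab above 0.07 rad and contact force between the fingers and tab above 0.5 N and value of joint lid below 0.1 rad).
2. the lid has sprung up (value of joint lid between 0.7 and 1.4 rad), for 0.05 s.
3. the lid is fully open (value of joint lid above 1.7 rad), for 0.2 s.
At the end, for the whole second after the job is handed in: The lid stands back at 1.7 rad or more (stop at 1.8), the tab is back up, and jar, cup and spoon are within 20 mm of where they stood, jar and cup upright (value of joint lid above 1.7 rad and value of joint tab below 0.05 rad and distance of each of jar, cup, spoon from where it was at the start of the episode below 0.02 m and angle between each of jar, cup's own z axis and vertical below 0.2 rad); the robot touches nothing.
It fails at once if jar, cup or spoon is shifted by more than 20 mm (distance of any of jar, cup, spoon from where it was at the start of the episode above 0.02 m).
It fails at once if jar, cup or spoon is picked up (height (world z) of any of jar, cup above 0.012 m or height (world z) of spoon above 0.015 m).
It also fails if it takes over 45 s, if anything falls off the work surface, if the arm or the gripper's body presses on something with over 40 N, if the wrist force passes 120 N, or if a joint passes its speed limit or range.

## Working session

There is one attempt and no reset: what is moved stays moved. The work goes in short steps, each a Python script; the robot and the scene stay as the last script left them, time stands still between calls to the robot, and variables do not carry over. Pictures are saved under pics/ and viewed, at most 10 in all, crops included, and the job is handed in when it is done.

```bash
mkdir -p pics; python3 - <<'E'
from rig import *
import cv2,numpy as np,pickle
d={n:capture(n) for n in("scene","side")}
pickle.dump(d,open("c.pkl","wb"))
for n in d: cv2.imwrite(f"pics/{n}0.png",d[n]["color"]); print(n,(-d[n]["R"].T@d[n]["t"]).round(2),(d[n]["z_map"]>0).mean())
print(status.get_state())
E
```

```text
scene [1.   0.04 0.77] 0.9959098639455782
side [ 0.21 -0.55  0.71] 0.9959481292517007
{'t': 0.1, 'joint_positions': array([ 1.13288401e+00,  2.45743412e-01,  1.55889258e+00,  2.81547309e-05,
        1.33870220e+00, -1.74048236e-01]), 'dq': array([ 3.54700298e-04, -2.28879846e-05, -3.91788299e-03, -7.31038413e-04,
       -3.88120112e-04,  4.58508179e-04]), 'joint_efforts': array([ 1.90018378e-03, -4.30668855e+01, -3.27130473e+01, -8.70478721e-05,
        2.78430954e-03, -2.17911150e-06]), 'tcp_pos': array([0.16940079, 0.62732779, 0.40369053]), 'tool_rot': array([ 1.31552807e-01,  9.91308780e-01, -8.28103534e-04, -2.75962994e-04]), 'contact_force': array([-0.26266108, -0.08833875,  0.37446934]), 'ft_torque': array([-0.03289742,  0.00511167, -0.02216677]), 'gripper_force': 0.0, 'grip_width': 0.08572279716615498}
```

View pics/scene0.png

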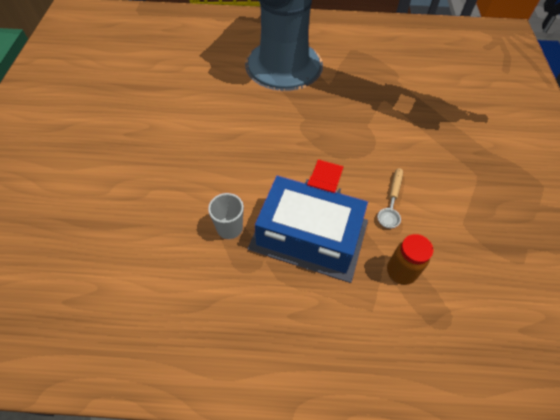

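View pics/side0.png

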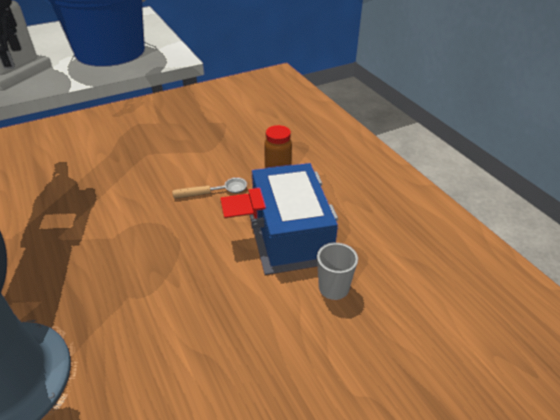

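The scene view shows the box lid at (312,210), the tab at (326,175), the spoon at (393,200), the jar at (410,258) and the cup at (227,215). The side view shows the lid at (293,195), the tab at (240,205), the jar at (278,148) and the cup at (336,270). Next I fit the box from both depth maps.

```bash
cat > h.py <<'E'
import numpy as np,cv2
def cloud(c):
    z=c["z_map"];v,u=np.indices(z.shape);K=c["camera_matrix"]
    P=np.stack([(u-K[0,2])/K[0,0]*z,(v-K[1,2])/K[1,1]*z,z],-1)
    return (P-c["t"])@c["R"]
E
python3 - <<'E'
import pickle,numpy as np,cv2
from h import *
d=pickle.load(open("c.pkl","rb"))
for n,c in d.items():
    X=cloud(c);b,g,r=[c["color"][...,i].astype(int) for i in range(3)];ok=c["z_map"]>0
    near=ok&(np.abs(X[...,0]-.55)<.3)&(np.abs(X[...,1])<.4)
    def rect(m,l):
        Q=X[m]; R=cv2.minAreaRect((Q[:,:2]*1000).astype(np.float32)); print(n,l,len(Q),"z",np.percentile(Q[:,2],[2,50,98]).round(4),"rect",np.round(R[0],1),np.round(R[1],1),round(R[2],1))
    z=X[...,2]
    rect(near&(r>150)&(g>150)&(b>150)&(z>.088)&(z<.099),"white")
    top=near&(z>.088)&(z<.098)&(((b>r+40))|((r>150)&(g>150)&(b>150)))
    rect(top,"lidtop")
    red=near&(r>120)&(g<60)&(b<60)
    N,L,S,C=cv2.connectedComponentsWithStats(red.astype(np.uint8))
    for i in range(1,N):
        if S[i,4]>60:
            rect((L==i),"red"); rect((L==i)&(z<.093)&(z>.086),"paddle") if ((L==i)&(z<.093)&(z>.086)).sum()>20 else 0
    oth=near&(z>.006)&(z<.13)
    N,L,S,C=cv2.connectedComponentsWithStats(oth.astype(np.uint8))
    for i in range(1,N):
        if S[i,4]>60: rect(L==i,f"obj{C[i].round()}")
E
```

```text
scene white 2477 z [0.0927 0.0955 0.098 ] rect [579.2  26.6] [257.9 110.9] 75.5
scene lidtop 5366 z [0.0913 0.0951 0.0976] rect [569.1  43.9] [286.5 139.2] 75.5
scene red 738 z [0.0887 0.0919 0.1022] rect [480.8 114.3] [59.4 79.1] 73.1
scene paddle 435 z [0.0885 0.0908 0.0927] rect [465.5 118.1] [57.9 47.2] 72.7
scene red 656 z [0.107  0.1108 0.1131] rect [650.5 282.6] [54.3 55.2] 7.9
scene obj[312. 222.] 8939 z [0.0066 0.0943 0.1   ] rect [546.2  95.4] [229.  222.6] 74.2
scene obj[393. 199.] 513 z [0.0064 0.0148 0.0219] rect [468.2 273.1] [ 49.6 169.6] 81.6
scene obj[227. 214.] 1225 z [0.008  0.0576 0.0871] rect [569.2 -88.7] [70.8 69.3] 8.7
scene obj[410. 259.] 1615 z [0.0104 0.0895 0.1127] rect [651.6 281.4] [60.9 62.1] 0.5
side white 1889 z [0.0888 0.0968 0.0988] rect [575.8  18.1] [281.8 109.5] 75.7
side lidtop 3860 z [0.0892 0.0963 0.0979] rect [563.9  34.6] [307.8 140.7] 75.7
side red 273 z [0.1089 0.112  0.1145] rect [646.3 281.8] [54.6 53.3] 57.7
side red 832 z [0.0894 0.0925 0.1033] rect [493.3 166.2] [170.8  78.5] 74.0
side paddle 502 z [0.0893 0.0917 0.0929] rect [467.8 117.2] [61.  56.4] 74.9
side obj[293. 218.] 10977 z [0.0076 0.0909 0.1113] rect [564.3 162.5] [554.3 220.3] 73.7
side obj[209. 189.] 552 z [0.0063 0.015  0.0225] rect [470.6 286.8] [ 53.8 166.2] 68.8
```

```bash
python3 - <<'E'
import pickle,numpy as np,cv2
from h import *
d=pickle.load(open("c.pkl","rb"))
for n,c in d.items():
    X=cloud(c);b,g,r=[c["color"][...,i].astype(int) for i in range(3)];z=X[...,2]
    m=(c["z_map"]>0)&(np.abs(z-.0945)<.006)&((b>r+40)|((r>150)&(g>150)&(b>150)))&(np.hypot(X[...,0]-.57,X[...,1]+.089)>.05)&(np.hypot(X[...,0]-.575,X[...,1]-.085)<.15)
    m=cv2.morphologyEx(m.astype(np.uint8),cv2.MORPH_OPEN,np.ones((3,3)))>0
    R=cv2.minAreaRect((X[m][:,:2]*1000).astype(np.float32));print(n,R)
    yaw=np.radians(R[2]-90);ex=np.array([np.cos(yaw),np.sin(yaw)])
    print("press from box",np.array(R[0])-117*ex)
E
```

```text
scene ((577.2466430664062, 86.51959228515625), (199.77786254882812, 128.4918670654297), 74.07495880126953)
press from box [464.7369295  118.62199646]
side ((575.1806640625, 85.84068298339844), (203.04624938964844, 132.54405212402344), 74.28260040283203)
press from box [462.55534952 117.53513871]
```

```bash
cat >> h.py <<'E'
from scipy.spatial.transform import Rotation as Ro
C=np.array([.576,.0862]);yaw=np.radians(-15.8)
ex=np.array([np.cos(yaw),np.sin(yaw)]);ey=np.array([-ex[1],ex[0]])
Y=np.r_[ey,0];Z=np.array([0,0,-1.]);Q=Ro.from_matrix(np.c_[np.cross(Y,Z),Y,Z]).as_quat()
def tip(x,z,y=0): return np.r_[C+x*ex+y*ey,z+.173]
E
python3 - <<'E'
from rig import *; from h import *
jaws.close()
bot.goto(tip(-.120,.20),Q)
bot.move_straight(tip(-.120,.115),vel=.1)
print(status.get_state()["contact_force"])
print(bot.move_straight(tip(-.120,.078),vel=.03,max_force=15))
s=status.get_state();print(s["t"],s["tcp_pos"]-tip(-.12,0),s["contact_force"],s["grip_width"])
bot.hold(.3)
cv2.imwrite("pics/side1.png",capture("side")["color"])
E
```

```text
[ 0.0300461  -0.39814479  0.32989901]
True
4.9 [-0.00114651  0.00041434  0.08455473] [-1.82849801  0.12104516  6.3670711 ] 0.00022161918303921803
```

View pics/side1.png

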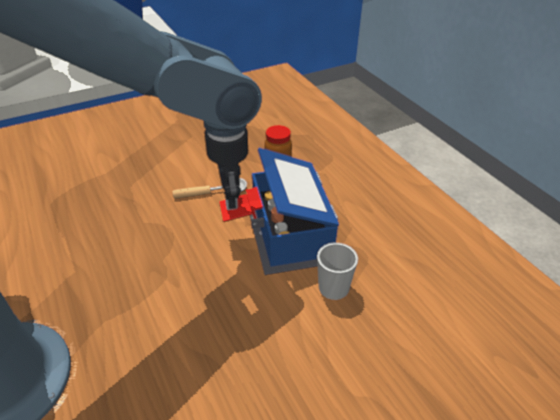

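The lid has sprung up, with its raised edge at (285,170) and the hand on the tab at (235,205). Next I raise the hand and push the lid back.

```bash
python3 - <<'E'
from rig import *; from h import *
bot.move_straight(tip(-.120,.160),vel=.1)
c=capture("scene");X=cloud(c);m=(c["z_map"]>0)&(X[...,2]>.10)&(X[...,2]<.24)
L=np.stack([(X[...,:2]-C)@ex,(X[...,:2]-C)@ey,X[...,2]],-1);m&=(abs(L[...,1])<.1)&(L[...,0]>-.06)&(L[...,0]<.1)
q=L[m];i=q[:,2]>np.percentile(q[:,2],97);print("lid edge local",q[i].mean(0))
print(bot.move_straight(tip(-.03,.160),vel=.1,max_force=10),status.get_state()["contact_force"])
for x in(.0,.03,.05,.065,.075):
    r=bot.move_straight(tip(x,.160),vel=.08,max_force=12);s=status.get_state();print(x,r,s["t"],s["contact_force"])
    if r:break
cv2.imwrite("pics/side2.png",capture("side")["color"])
E
```

```text
lid edge local [-0.00261318  0.00365395  0.19722185]
False [0.42187054 0.26513557 0.66621101]
0.0 True 7.5833 [-2.72896512  0.30289132  4.87102056]
```

View pics/side2.png

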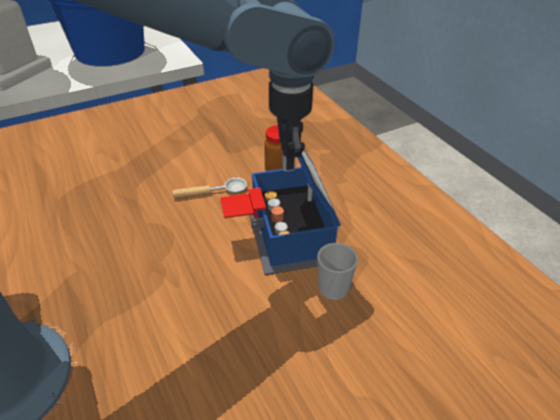

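The lid now stands about upright at (318,180) with the fingers at (290,150). The stop was only a contact impulse, so I carry on more slowly.

```bash
python3 - <<'E'
from rig import *; from h import *
s=status.get_state();print(s["tcp_pos"],s["contact_force"])
for x in(.0,.02,.04,.055,.065):
    r=bot.move_straight(tip(x,.160),vel=.05,max_force=20);s=status.get_state()
    print(x,r,s["t"],((s["tcp_pos"][:2]-C)@ex).round(4),s["contact_force"])
    if r:break
cv2.imwrite("pics/side3.png",capture("side")["color"])
E
```

```text
[0.56813568 0.0886565  0.33393008] [-3.65158706  0.8896887   5.44405347]
0.0 True 7.8417 -0.0027 [-2.8390811  -0.21161952  6.91431064]
```

View pics/side3.png

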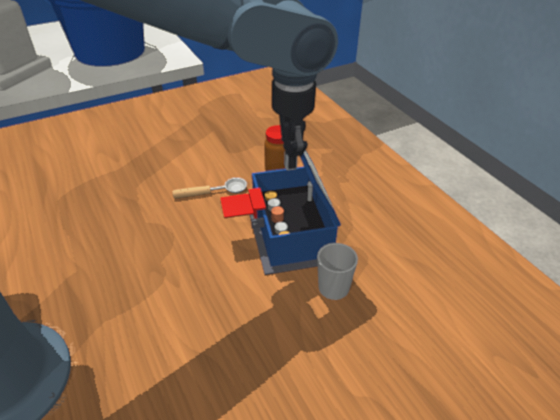

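Upward force on the tool means the lid edge rides under the wide finger knuckles. I'll raise the hand so the lid meets only the tips.

```bash
python3 - <<'E'
from rig import *; from h import *
def show(l,r):
    s=status.get_state();p=s["tcp_pos"];print(l,r,s["t"],((p[:2]-C)@ex).round(4),(p[2]-.173).round(4),s["contact_force"].round(1))
show("back",bot.move_straight(tip(-.035,.160),vel=.08))
show("up",bot.move_straight(tip(-.035,.182),vel=.08))
for x,z in((-.01,.184),(.01,.187),(.03,.188),(.045,.188),(.06,.188),(.07,.188)):
    r=bot.move_straight(tip(x,z),vel=.04,max_force=15);show(x,r)
    if r:break
c=capture("side");cv2.imwrite("pics/side4.png",cv2.resize(c["color"][60:300,160:480],None,fx=2,fy=2))
E
```

```text
back False 8.425 -0.035 0.1601 [-0.2  0.  -0.3]
up False 8.85 -0.0346 0.1831 [-0.3  0.1  0.1]
-0.01 False 9.625 -0.01 0.1838 [ 0.5 -0.4 -0.7]
0.01 False 10.2833 0.0101 0.1869 [-0.2  0.2 -0. ]
0.03 False 10.9333 0.0301 0.1878 [ 0.  -0.4  0.1]
0.045 False 11.4583 0.0452 0.1878 [-0.1  0.1 -0. ]
0.06 False 11.9833 0.0602 0.1879 [-0.1  0.  -0.1]
0.07 False 12.3833 0.0702 0.188 [-0.9  0.3  1.2]
```

View pics/side4.png

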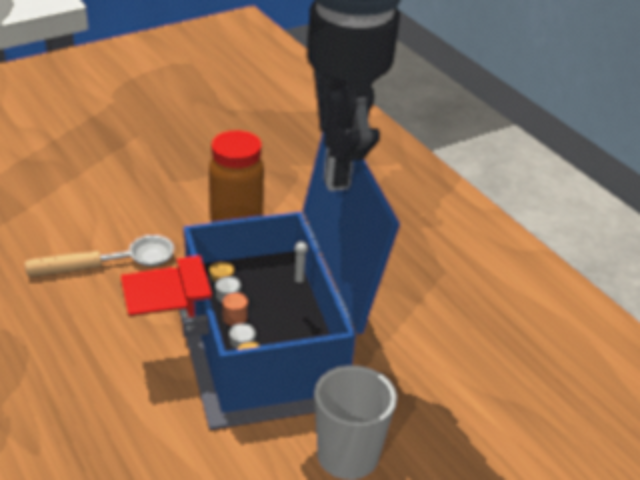

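The lid leans back past upright (edge from (325,150) to (398,222) in the enlarged crop), with the fingers against it. I'll pull back and measure its angle.

```bash
python3 - <<'E'
from rig import *; from h import *
bot.move_straight(tip(-.04,.20),vel=.1);bot.move_straight(tip(-.14,.30),vel=.15);bot.hold(1.5)
c=capture("side");X=cloud(c);b,g,r=[c["color"][...,i].astype(int) for i in range(3)]
L=np.stack([(X[...,:2]-C)@ex,(X[...,:2]-C)@ey,X[...,2]],-1)
m=(c["z_map"]>0)&(b>r+30)&(L[...,2]>.12)&(L[...,2]<.23)&(abs(L[...,1])<.09)&(L[...,0]>.0)&(L[...,0]<.15)
q=L[m];k=np.polyfit(q[:,2],q[:,0],1);print(len(q),"lid angle",np.pi/2+np.arctan(k[0]),"top",q[:,2].max())
s=status.get_state();print(s["t"],s["contact_force"])
cv2.imwrite("pics/side5.png",c["color"])
E
```

```text
2131 lid angle 1.810839908407485 top 0.2157153969166702
16.3333 [-0.29098443  0.53814968 -0.26552179]
```

View pics/side5.png

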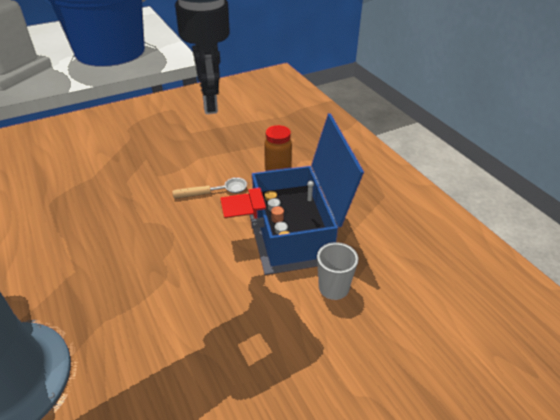

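The lid is fully open at about 1.81 rad (top edge from (330,120) to (357,178)). The hand is clear at (210,105), and the jar, cup and spoon look unmoved.

```bash
python3 -c "
from rig import *
print(close_job())"
```

```text
the job is handed in; nothing more can be done
None
```

The money box is open: the red tab released the lid, I pushed it back onto its stop (measured about 1.81 rad), the hand is clear, the jar, cup and spoon look unmoved in the last picture, and the job is handed in (no verdict was returned).

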